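# Close the cork-grip press

## Robot

A 6-joint arm with a two-finger parallel gripper is mounted at the origin on the work surface. World frame = base frame: x ahead of the robot, y to its left, z up, the work surface at z = 0. Lengths are in m, angles in rad, forces in N, time in s.
With the tool pointing down it reaches from about 0.3 to 0.775 m from the base axis. Payload 14.6 kg.
Tool frame: the origin (TCP) lies on the centre line of the jaws, within the pads' length; the fingertips stand 25 mm ahead of it and the grasp point (between the pads) lies 6 mm ahead of it (robot.finger_overhang is the z of the fingertips in the tool frame, in m); z points along the fingers, y is the line along which they close (so a half turn about z gives the same grasp; the last joint's range is limited). The gripper opens to 85 mm and grips with 20 to 120 N. Pads are 22 mm wide; open, the fingers measure 114 mm over their backs; the gripper's body (76 mm by 85 mm) begins 54 mm behind the grasp point. The pads swing forward as they close: fully open they stand 13 mm farther back than shut.
Start: joints at [1.195, 0.3, 1.521, -0, 1.321, -0.067], TCP at [0.167, 0.524, 0.256] pointing down, gripper open.
Joint ranges: [-3.03, 3.03], [-0.79, 2.21], [0.23, 2.52], [-1.04, 4.18], [0, 3.07], [-2.55, 2.55]. Speed limits (rad/s): [2.22, 2.22, 2.57, 3.14, 3.14, 3.14].

## Interface

Orientations are given as a unit quaternion [x, y, z, w].
In Python, from cell import get_obs, grab_frame, get_calibration, job_done, search_frame, trace, robot gives the robot as it stands.
- The arm moves only by the shell command python3 -m handwheel 'ROWS' [FORCE]. ROWS is JSON, a list of rows, each a list of 7 numbers: the closure in counts, from 0 (fully open) to 255 (shut), then the shift along the world's x, y, z in cm, then the turn, a rotation vector about the world's x, y, z in units of 8 degrees (1.0 is 8 degrees). In form: [[hand, dx, dy, dz, ax, ay, az], ...]. A call has 1 to 12 rows; each row is the pose to reach, as a shift and turn from the pose commanded when the call began; what a row does not reach only later rows make up. A row lasts 1/10 s, in which the tool goes at most 50 mm and 8.59 degrees, less where a joint would pass 70% of its speed; a pose out of reach is approached as far as the arm can. A call with a gripper value outside its range is refused whole. The fingers move at their own pace and stop on an object; FORCE is the grip in N (left out, the last holds). Time passes only in rows, so rows that repeat a pose let the fingers close. It gives the time, the measured TCP pose, the force, the opening and the grip force at its end, in the units of the state.
- get_obs(): the state, without advancing time (a new reading comes with each control period).
- grab_frame(name): name is "scene" or "top" or "wrist"; returns the picture (400x640x3 uint8, red, green, blue); there is no depth.
- get_calibration(name): a dict with "intrinsics" (3x3 intrinsics, pixels), "R" (3x3) and "t" (3): a world point X has camera coordinates R X + t; the wrist camera has in their place "mount" (4x4, takes a point from camera to tool coordinates, whose origin is the TCP and whose axes are the flange's). Camera axes: x right, y down, z forward; pixel columns grow to the right and rows downward; lengths in m; the calibration is good to about 2 mm. A picture is of the moment at which its call begins: read the wrist's pose just before it. get_calibration takes no time and is no camera call.
- job_done(): hands the job in; it is judged then, once.
Trained networks look in the newest picture that a camera, given by its name, has taken for a name from the list of things; names that differ only in an ending like _2 or _b are one class to them, and where a whole thing is asked for, a point or a joint stands for the part that bears it (a point fixed in the world has none). Each returns a list of dicts, best first, with "confidence" (0 to 1); they miss things now and then, are a little off and sometimes report something else, mostly with a low value. They report only what shows in the picture. A call takes as long as a camera call. They do not tell look-alikes from the thing itself.
- search_frame(name, camera): "xyz" ([x, y, z] in m, in world coordinates, good to about 4 mm: the middle of the surface that is visible of it).
- trace(name, camera): "region" (400x640 bool, what is visible of it).
The state is a dict: "clock": time; "joint_positions": joint angles; "qvel": joint speeds; "effort": joint torques, N m; "position": TCP position; "eef_rot": TCP orientation; "ft_force": force on the tool from outside, world axes, zero at the start; "torque": the same for the moment, N m; "grip_width": opening from 0.0 (shut) to 1.0 (fully open); "gripper_force": force on a finger pad.
Only numpy, scipy, OpenCV 4.12 (cv2) and the standard library are available. Lean on these libraries where they do the work, as an engineer would, in place of code of your own. Each camera call takes 0.05 s, during which the arm holds its last target. There are 200 camera calls.

## Task

The orange bottle stands where the press bar has to go: first slide it across the bench onto the round green-and-white mark, standing wholly inside the mark, without lifting or tipping it. Then take the drilled aluminium bar off its sloping rest by the red hub, bring it level and lower it square over the press's tall steel rod, holding it all the way down rather than letting it drop, until it sits flat on the cork grip with its length in line with the press's black foot, and let go. Leave the other things on the bench where they are.

Things in the scene. Friction and masses are not known exactly. Their poses are not given: they have to be found in the camera images.
- press: Glue press, fixed: black foot 90 mm (x) by 130 mm (y, its length) by 16 mm high; on it a cork grip 40 mm in diameter up to 96 mm above the bench; through it a vertical steel rod 14 mm in diameter whose top is 186 mm above the bench (last 12 mm tapered). Origin: centre of the foot's underside, on the rod's axis; z up, y along the foot
- seat (a point): Point on the rod's axis at the top face of the cork grip, 96 mm above the bench, where the bar's underside ends up; axes as the press
- rod_tip (a point): Top of the press's rod, on its axis, 186 mm above the bench
- rest: Plywood rest fixed to the bench, 150 mm wide (y), 100 mm deep, about 67 mm high at its rear: its board slopes at 28 degrees, rising along the rest's +x, so that what lies on it faces the robot; a lip 8 mm high at the lower edge. Origin: centre of its underside, at bench height
- bar: Loose aluminium press bar, 60 mm (its x) by 200 mm (its y) by 12 mm thick, about 0.45 kg, with a red square hub 40 by 40 mm rising 36 mm above its top face; a 17 mm hole runs through bar and hub along z. It starts on the rest, length level, its z (hub) leaning 28 degrees from vertical toward the rest's -x. Origin: centre of the underside, on the hole's axis; z through the hub
- hub (a point): Point on the bar's hole axis 34 mm above its underside (22 mm above its top face): a good height to grip the hub's sides
- bottle: Orange plastic bottle with white cap, loose and upright, 66 mm in diameter, 170 mm tall, about 0.4 kg; it stands just beyond the +y end of the press's foot, under the place of the bar's end. It slides upright when pushed below about 40 mm from the bench and tips when pushed high. Origin: centre of its underside
- mark: Round flat mark painted on the bench, 100 mm in diameter, white with a green rim: the bottle's place. About 75 to 110 mm from the bottle, roughly along the press's +x. Origin: its centre, at bench height
- tape: Bystander: roll of blue tape, 90 mm in diameter, 25 mm high. Origin: centre of its underside
- cork_ring: Bystander: small cork ring, 34 mm in diameter, 13 mm high. Origin: centre of its underside
- brush_cup: Bystander: white cup, 72 mm in diameter, 85 mm high. Origin: centre of its underside
- screwdriver: Bystander: red-handled screwdriver lying on the bench at the robot's left
Things that resemble listed ones, but are neither listed nor needed, are in the scene too. What is shaped like the press but purple or turquoise is not meant. Of the things that look like the bottle, the middle-sized one is meant.

How it is judged:
On the way, in this order (a step that is already met when the one before it is completed fails the run):
1. the bottle stands upright and still inside the round mark, with the bar still lying on its rest (horizontal distance between bottle and mark below 0.022 m and angle between bottle's own z axis and vertical below 0.1 rad and linear speed of bottle below 0.02 m/s and distance of bar from where it was at the start of the episode below 0.03 m), for 0.2 s.
2. the bar, held in the fingers, is threaded level on the rod, its underside 10 to 75 mm above the cork (z of bar in the frame of seat between 0.01 and 0.075 m and horizontal distance between bar and seat below 0.005 m and angle between bar's own z axis and vertical below 0.12 rad and contact force between bar and the fingers above 1 N), for 0.1 s.
3. the bar, still held in the fingers, is lowered to within 6 mm of the cork (z of bar in the frame of seat below 0.006 m and horizontal distance between bar and seat below 0.005 m and contact force between bar and the fingers above 1 N).
At the end, for the whole second after the job is handed in: The bottle stands upright on the bench with its centre within 22 mm of the mark's centre. The bar is threaded on the rod, its underside within 3 mm of the cork's top face, level within 3.4 degrees, its length within 10 degrees of the foot's length, released and at rest (horizontal distance between bottle and mark below 0.022 m and angle between bottle's own z axis and vertical below 0.1 rad and height (world z) of bottle below 0.01 m and z of bar in the frame of seat below 0.003 m and horizontal distance between bar and seat below 0.005 m and angle between bar's own z axis and vertical below 0.06 rad and angle between the y axis of bar and the y axis of press, either way round below 0.17 rad and linear speed of each of bar, bottle below 0.02 m/s and contact force between bar and the fingers below 0.1 N); the robot touches nothing.
It fails at once if the bottle is tipped more than 17 degrees (angle between bottle's own z axis and vertical above 0.3 rad).
It fails at once if the bottle is lifted off the bench (height (world z) of bottle above 0.02 m).
It fails at once if a bystander is moved more than 20 mm (distance of any of tape, cork_ring, brush_cup, screwdriver from where it was at the start of the episode above 0.02 m).
It also fails if it takes over 69 s, if anything falls off the work surface, if the arm or the gripper's body presses on something with over 40 N, if the wrist force passes 120 N, or if a joint passes its speed limit or range.

## Working session

There is one attempt and no reset: what is moved stays moved. The work goes in short steps, Python scripts to look and compute and a shell command to move; the robot and the scene stay as the last step left them, time stands still between calls to the robot, and variables do not carry over. Pictures are saved under pics/ and viewed, at most 10 in all, crops included, and the job is handed in when it is done.

```bash
mkdir -p pics; ls; cat > h.py <<'E'
import numpy as np,cv2
from cell import *
def save(n,f,crop=None,s=1):
    im=grab_frame(n)
    if crop: a,b,c,d=crop; im=im[b:d,a:c]
    im=cv2.resize(im,None,fx=s,fy=s,interpolation=cv2.INTER_CUBIC)
    cv2.imwrite('pics/'+f,im[:,:,::-1])
def proj(n,X):
    c=get_calibration(n);p=c['intrinsics']@(np.array(c['R'])@np.array(X)+c['t']);return p[:2]/p[2]
def ray(n,px,z):
    c=get_calibration(n);R=np.array(c['R']);o=-R.T@np.array(c['t']);d=R.T@np.linalg.inv(c['intrinsics'])@np.array([px[0],px[1],1.]);return o+d*(z-o[2])/d[2]
E
python3 - <<'E'
from h import *
a=grab_frame('scene');b=grab_frame('top')
cv2.imwrite('pics/a.png',np.vstack([a,b])[:,:,::-1][::1]) 
im=cv2.imread('pics/a.png'); cv2.imwrite('pics/s.png',cv2.resize(a,(800,500))[:,:,::-1]);cv2.imwrite('pics/t.png',cv2.resize(b,(800,500))[:,:,::-1])
for cam in ['scene','top']:
  for n in ['press','rod_tip','seat','rest','bar','hub','bottle','mark','tape','cork_ring','brush_cup','screwdriver']:
    try:
      for r in search_frame(n,cam): print(cam,n,np.round(r['xyz'],3),round(r['confidence'],2),np.round(proj(cam,r['xyz'])))
    except Exception as e: print(n,e)
E
```

```text
pics
scene press [0.5   0.144 0.017] 0.6 [356. 232.]
scene rod_tip [0.5   0.143 0.014] 0.93 [355. 232.]
scene rod_tip [0.261 0.243 0.015] 0.77 [398. 184.]
scene rod_tip [0.58  0.264 0.003] 0.45 [387. 265.]
scene seat [ 0.677 -0.07   0.018] 0.81 [274. 262.]
scene seat [0.499 0.14  0.016] 0.73 [355. 231.]
scene seat [0.261 0.238 0.018] 0.62 [397. 183.]
scene seat [ 0.38  -0.02   0.012] 0.5 [318. 193.]
scene rest [ 0.536 -0.207  0.01 ] 0.6 [251. 216.]
scene hub [ 0.498 -0.195  0.069] 0.96 [256. 197.]
scene bottle [0.513 0.255 0.107] 0.86 [393. 229.]
scene bottle [0.617 0.132 0.08 ] 0.8 [344. 253.]
scene bottle [0.374 0.112 0.139] 0.57 [358. 177.]
scene mark [ 0.504 -0.194  0.068] 0.72 [256. 199.]
scene mark [0.578 0.268 0.003] 0.66 [388. 265.]
scene tape [0.708 0.1   0.029] 0.8 [324. 285.]
scene cork_ring [ 0.377 -0.019  0.01 ] 0.42 [319. 192.]
scene brush_cup [ 0.509 -0.435  0.062] 0.72 [190. 184.]
top press [ 0.653 -0.074  0.016] 0.66 [354. 163.]
top press [ 0.498 -0.198  0.064] 0.66 [396. 208.]
top press [0.254 0.234 0.016] 0.62 [253. 287.]
top press [0.482 0.139 0.015] 0.6 [286. 214
[... 179 characters left out ...]
] 0.97 [287. 213.]
top seat [ 0.654 -0.07   0.014] 0.9 [352. 163.]
top seat [0.252 0.234 0.014] 0.82 [253. 287.]
top rest [ 0.472 -0.203  0.036] 0.78 [396. 218.]
top bar [ 0.496 -0.197  0.064] 0.71 [395. 209.]
top hub [ 0.498 -0.199  0.063] 0.55 [396. 208.]
top bottle [0.346 0.105 0.158] 0.8 [292. 255.]
top bottle [0.482 0.242 0.113] 0.75 [248. 208.]
top bottle [0.595 0.13  0.09 ] 0.66 [288. 173.]
top mark [0.583 0.263 0.001] 0.66 [250. 183.]
top mark [ 0.377 -0.015  0.016] 0.65 [334. 248.]
top tape [0.714 0.105 0.024] 0.61 [299. 143.]
top cork_ring [ 0.375 -0.016  0.013] 0.41 [335. 248.]
top brush_cup [ 0.509 -0.445  0.049] 0.7 [475. 207.]
top screwdriver [0.585 0.458 0.02 ] 0.6 [188. 180.]
```

View pics/s.png

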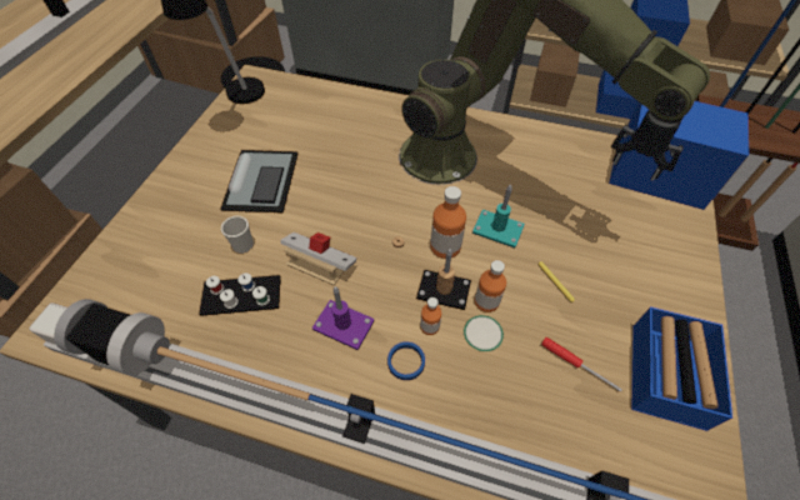

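View pics/t.png

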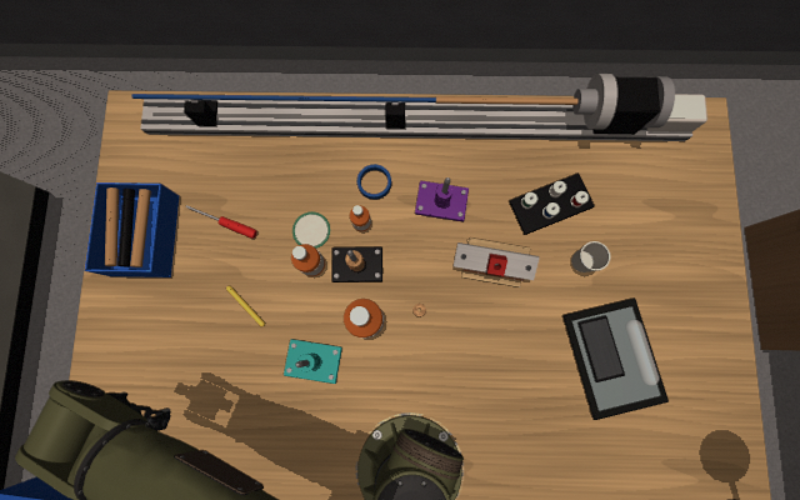

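The scene view shows three orange bottles: large (447,228), middle (491,288) and small (431,317). The middle one, next to the +y end of the black press, is meant. There are three presses: black (444,285), turquoise (499,225) and purple (343,322). The black-footed one with the cork grip is meant. The mark is at (484,333), and the bar with the red hub is on its rest at (318,250). I'll confirm this in one enlarged crop.

```bash
python3 - <<'E'
from h import *
a=grab_frame('scene')[130:290,330:440];b=grab_frame('top')[120:310,220:320]
A=cv2.resize(a,None,fx=3.6,fy=3.6,interpolation=2);B=cv2.resize(b,None,fx=3.0,fy=3.0,interpolation=2)
h=max(len(A),len(B));P=lambda i:np.pad(i,((0,h-len(i)),(0,0),(0,0)))
cv2.imwrite('pics/c.png',np.hstack([P(A),P(B)])[:,:,::-1])
# foot: rectify top image at z=.016, dark pixels near press; also trace
top=grab_frame('top');
def warp(n,im,z,x0,y0,w=.2,s=2000):
    N=int(w*s);src=np.float32([proj(n,[x0+i*w,y0+j*w,z]) for i,j in((0,0),(1,0),(1,1),(0,1))])
    H=cv2.getPerspectiveTransform(src,np.float32([[0,0],[N,0],[N,N],[0,N]]));return cv2.warpPerspective(im,H,(N,N))
for n,im in(('top',top),('scene',grab_frame('scene'))):
    W=warp(n,im,.016,.38,.04); m=(W.max(2)<60).astype(np.uint8)
    c=max(cv2.findContours(m,0,1)[0],key=cv2.contourArea);r=cv2.minAreaRect(c);p=np.array(r[0])/2000+[.38,.04];print(n,'foot',p,np.array(r[1])/2000,r[2])
    g=grab_frame(n)
for n,z in(('top',0),('scene',0)):
    c=[r for r in trace('mark',n)]
    for r in c:
        m=r['region'].astype(np.uint8);q=cv2.moments(m,True);print(n,'mark',ray(n,(q['m10']/q['m00'],q['m01']/q['m00']),0),r['confidence'])
    for r in trace('bottle',n):
        ys,xs=np.nonzero(r['region']);print(n,'bottle px',xs.min(),xs.max(),ys.min(),ys.max(),r['confidence'])
    for r in trace('hub',n)+trace('bar',n):
        cc=max(cv2.findContours(r['region'].astype(np.uint8),0,1)[0],key=cv2.contourArea);print(n,'bar/hub',cv2.minAreaRect(cc),r['confidence'])
o=get_obs();print(o['clock'],o['eef_rot'],o['position'])
E
```

```text
top foot [0.48957746 0.14129719] [0.09006564 0.12754696] 1.8087395429611206
scene foot [0.4974239  0.14069585] [0.09086631 0.12516744] 1.7462815046310425
top mark [0.58126958 0.26691944 0.        ] 0.57
top bottle px 233 259 196 219 0.73
top bottle px 275 306 240 269 0.73
top bottle px 279 296 164 184 0.62
top bar/hub ((396.3857727050781, 208.66615295410156), (66.3746109008789, 19.88140869140625), 9.727580070495605) 0.8
top bar/hub ((248.5, 183.5), (29.0, 29.0), 0.0) 0.72
top bar/hub ((396.5773620605469, 208.92074584960938), (66.09815216064453, 20.148880004882812), 10.619654655456543) 0.71
scene mark [0.58119169 0.2637263  0.        ] 0.76
scene bottle px 336 352 238 267 0.81
scene bottle px 379 404 208 249 0.69
scene bottle px 309 339 272 304 0.67
scene bottle px 344 372 149 205 0.65
scene bar/hub ((254.73745727539062, 196.44761657714844), (60.31319808959961, 20.313121795654297), 22.067899703979492) 0.58
scene bar/hub ((255.89688110351562, 196.23196411132812), (59.905426025390625, 20.611528396606445), 23.96249008178711) 0.7
2.0 [1.53786636e-01 9.88104079e-01 1.56944424e-05 1.10327831e-05] [0.16715847 0.52397491 0.25630531]
```

View pics/c.png

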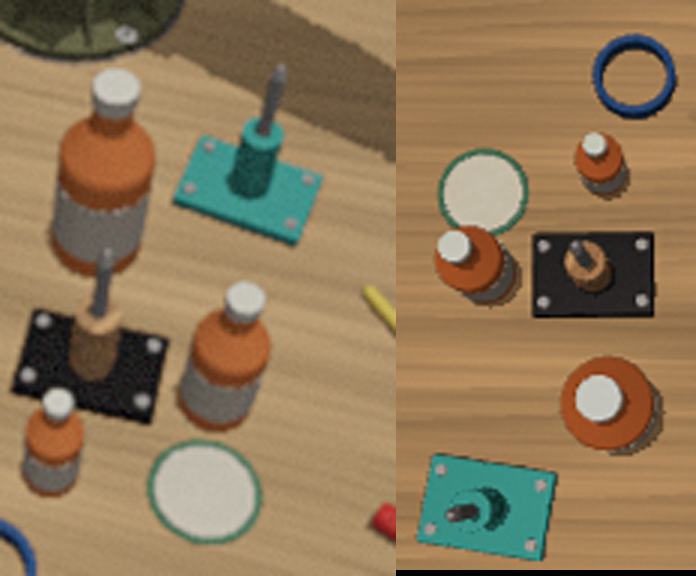

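The crop confirms it. The middle orange bottle is at (222,370) on the left and (472,260) on the right, beside the +y end of the black foot. The mark is next to it, and the purple and turquoise presses are elsewhere.

```bash
python3 - <<'E'
from h import *
def tri(ps,pt):
    P=[np.array(get_calibration(n)['intrinsics'])@np.c_[get_calibration(n)['R'],get_calibration(n)['t']] for n in('scene','top')]
    X=cv2.triangulatePoints(P[0],P[1],np.array(ps,float).reshape(2,1),np.array(pt,float).reshape(2,1));return (X[:3]/X[3]).ravel()
print('turq tip',tri((407.5,149),(238,292)),'black tip',tri((359.2,200.8),(280.3,201)),'bottle cap',tri((397.8,212.8),(239.3,201.7)),'big cap',tri((362,155),(287.5,252.7)))
print('cap z.17',ray('scene',(397.8,212.8),.17),ray('top',(239.3,201.7),.17))
print('rodtip z.186',ray('scene',(359.2,200.8),.186),ray('top',(280.3,201),.186))
c=get_calibration('wrist');print(np.round(c['mount'],3));
for n in('scene','top'):
  c=get_calibration(n);print(n,-np.array(c['R']).T@c['t'])
from scipy.spatial.transform import Rotation as R
r0=R.from_quat(get_obs()['eef_rot']);print(r0.as_matrix().round(3))
for tilt,az in((38,12),(38,20)):
  t,a=np.radians([tilt,az]);z=np.array([np.sin(t)*np.cos(a),np.sin(t)*np.sin(a),-np.cos(t)]);
  for s in(1,-1):
    y=s*np.array([-np.sin(a),np.cos(a),0]);x=np.cross(y,z);Rt=R.from_matrix(np.c_[x,y,z]);print(tilt,az,s,(Rt*r0.inv()).as_rotvec(degrees=True)/8)
E
```

```text
turq tip [0.24630488 0.24275255 0.17826126] black tip [0.49277432 0.1404199  0.17970923] bottle cap [0.49149781 0.25610842 0.16567546] big cap [0.35013983 0.11221435 0.21679237]
cap z.17 [0.49473413 0.25539223 0.17      ] [0.49064575 0.25565307 0.17      ]
rodtip z.186 [0.49726372 0.14104055 0.186     ] [0.49165096 0.1396256  0.186     ]
[[ 0.    -0.96  -0.279  0.072]
 [ 1.    -0.     0.001  0.   ]
 [-0.001 -0.279  0.96  -0.117]
 [ 0.     0.     0.     1.   ]]
scene [1.12372393 0.21562458 1.05934839]
top [0.30376054 0.02174591 1.22295059]
[[-0.953  0.304  0.   ]
 [ 0.304  0.953  0.   ]
 [-0.     0.    -1.   ]]
38 12 1 [-0.23869468 -4.79589612  3.57327138]
38 12 -1 [  6.36630569  -0.31621716 -17.89336663]
38 20 1 [ 0.09707727 -4.83301008  4.5350745 ]
38 20 -1 [  6.17164419   0.12458245 -16.96577755]
```

```bash
cat >> h.py <<'E'
from scipy.spatial.transform import Rotation as R
def Rt(tilt,az,s=1):
    t,a=np.radians([tilt,az]);z=np.array([np.sin(t)*np.cos(a),np.sin(t)*np.sin(a),-np.cos(t)]);y=s*np.array([-np.sin(a),np.cos(a),0]);return R.from_matrix(np.c_[np.cross(y,z),y,z])
def go(p,r=None):
    o=get_obs();r0=R.from_quat(o['eef_rot']);print('rows: shift cm',np.round((np.array(p)-o['position'])*100,2),'turn',np.round((r*r0.inv()).as_rotvec(degrees=True)/8,3) if r is not None else '')
E
python3 - <<'E'
from h import *
print(robot.finger_overhang,[k for k in dir(robot) if k[0]!='_'])
go([.40,.215,.23],Rt(36,22))
E
```

```text
0.025 ['IKError', 'finger_overhang']
rows: shift cm [ 23.28 -30.9   -2.63] turn [ 0.172 -4.585  4.795]
```

```bash
python3 -m handwheel '[[140,5,-6,0,0,-1,1],[140,10,-12,0,0.1,-2,2],[140,15,-18,0,0.1,-3,3],[140,20,-25,-1,0.15,-4,4],[140,23.3,-30.9,-2.6,0.17,-4.585,4.795],[140,23.3,-30.9,-2.6,0.17,-4.585,4.795],[140,23.3,-30.9,-2.6,0.17,-4.585,4.795],[140,23.3,-30.9,-2.6,0.17,-4.585,4.795],[140,23.3,-30.9,-2.6,0.17,-4.585,4.795],[140,23.3,-30.9,-2.6,0.17,-4.585,4.795],[140,23.3,-30.9,-2.6,0.17,-4.585,4.795],[140,23.3,-30.9,-2.6,0.17,-4.585,4.795]]' 40
python3 - <<'E'
from h import *
go([.422,.2275,.046],Rt(36,22)); print(get_obs()['joint_positions'])
E
```

```text
clock: 3.2
position: [0.3998, 0.2158, 0.2304]
eef_rot: [-0.182, 0.933, 0.059, 0.303]
ft_force: [-0.2, 0.1, 0.0]
grip_width: 0.45
gripper_force: 0.0
rows: shift cm [  2.22   1.17 -18.44] turn [ 0.002  0.001 -0.008]
[ 0.42603741 -0.14241892  2.16682412 -0.0516216   0.48979707 -1.49222785]
```

```bash
python3 -m handwheel '[[140,0,0,-4,0,0,0],[140,0,0,-8,0,0,0],[140,0.6,0.3,-12,0,0,0],[140,1.2,0.6,-15,0,0,0],[140,1.6,0.9,-17,0,0,0],[140,2.0,1.1,-18.4,0,0,0],[140,2.0,1.1,-18.4,0,0,0]]'
python3 - <<'E'
from h import *
b=grab_frame('top')[150:260,210:330];a=grab_frame('scene')[170:290,330:450]
cv2.imwrite('pics/d.png',np.hstack([cv2.resize(b,(400,367),interpolation=2),cv2.resize(a,(367,367),interpolation=2)])[:,:,::-1])
E
```

```text
clock: 3.9
position: [0.4244, 0.2258, 0.0567]
eef_rot: [-0.18, 0.936, 0.063, 0.294]
ft_force: [0.3, -0.8, 0.1]
grip_width: 0.452
gripper_force: 0.0
```

View pics/d.png

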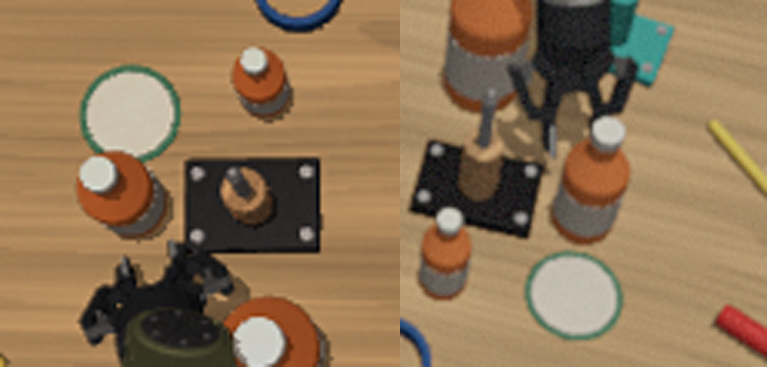

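```bash
python3 -m handwheel '[[140,0,0,0,0,0,0],[140,0,0,0,0,0,0]]'
python3 - <<'E'
from h import *
go([.422,.2275,.046],Rt(36,22)); print(get_obs()['joint_positions'])
E
```

```text
clock: 4.2
position: [0.4246, 0.2248, 0.058]
eef_rot: [-0.186, 0.935, 0.06, 0.296]
ft_force: [0.1, -0.2, 0.2]
grip_width: 0.447
gripper_force: 0.0
rows: shift cm [-0.26  0.27 -1.2 ] turn [ 0.026 -0.11  -0.072]
[ 0.41544842  0.30297184  2.21985983 -1.04126086  0.01201563 -0.51057343]
```

```bash
python3 - <<'E'
from h import *
go([.424,.228,.047],Rt(31,20))
E
```

```text
rows: shift cm [-0.06  0.32 -1.1 ] turn [-0.203  0.472 -0.321]
```

```bash
python3 -m handwheel '[[140,0,0.3,0,-0.2,0.5,-0.3],[140,0,0.3,-0.5,-0.2,0.5,-0.3],[140,0,0.3,-1.1,-0.2,0.5,-0.3],[140,0,0.3,-1.1,-0.2,0.5,-0.3],[140,0,0.3,-1.1,-0.2,0.5,-0.3]]'
python3 - <<'E'
from h import *
go([.424,.228,.047],Rt(31,20)); print(get_obs()['joint_positions'])
E
```

```text
clock: 4.7
position: [0.4246, 0.2274, 0.0467]
eef_rot: [-0.167, 0.949, 0.047, 0.261]
ft_force: [0.3, 0.3, -0.3]
grip_width: 0.452
gripper_force: 0.0
rows: shift cm [-0.06  0.06  0.03] turn [-0.01  -0.03  -0.003]
[ 0.43440104  0.33440185  2.18016351 -0.42478946  0.09969458 -1.07351632]
```

```bash
python3 -m handwheel '[[140,0.8,0.7,0,0,0,0],[140,1.6,1.1,0,0,0,0],[140,2.1,1.15,0,0,0,0],[140,2.6,1.2,0,0,0,0],[140,3.1,1.25,0,0,0,0],[140,3.7,1.3,0,0,0,0],[140,4.3,1.35,0,0,0,0],[140,4.9,1.4,0,0,0,0],[140,5.5,1.45,0,0,0,0],[140,6.1,1.5,0,0,0,0],[140,6.6,1.6,0,0,0,0],[140,7.0,1.65,0,0,0,0]]'
python3 - <<'E'
from h import *
for n in('top','scene'):
  grab_frame(n)
  for r in search_frame('bottle',n): print(n,np.round(r['xyz'],3),r['confidence'])
b=grab_frame('top')[150:260,210:330];a=grab_frame('scene')[170:290,330:450]
cv2.imwrite('pics/e.png',np.hstack([cv2.resize(b,(400,367),interpolation=2),cv2.resize(a,(367,367),interpolation=2)])[:,:,::-1])
E
```

```text
clock: 5.9
position: [0.4952, 0.244, 0.0464]
eef_rot: [-0.165, 0.95, 0.048, 0.261]
ft_force: [-3.2, -1.0, 2.5]
grip_width: 0.453
gripper_force: 1.6
top [0.527 0.247 0.111] 0.87
top [0.596 0.128 0.09 ] 0.6
scene [0.615 0.132 0.081] 0.82
scene [0.379 0.112 0.135] 0.72
scene [ 0.496 -0.194  0.066] 0.56
scene [0.558 0.255 0.109] 0.55
```

View pics/e.png

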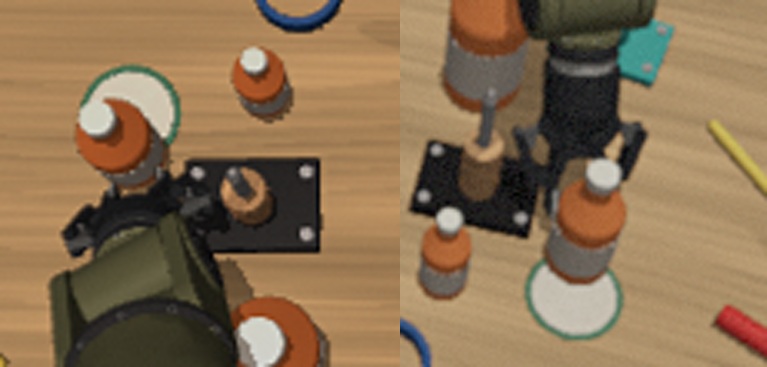

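The bottle is upright in the cradle, with its cap at (98,118) on the left and (603,175) on the right. It is heading onto the mark and has about 44 mm left in x and 7 mm in y. I'll continue.

```bash
python3 -m handwheel '[[140,0.6,0.1,0,0,0,0],[140,1.2,0.2,0,0,0,0],[140,1.8,0.3,0,0,0,0],[140,2.4,0.4,0,0,0,0],[140,3.0,0.5,0,0,0,0],[140,3.5,0.6,0,0,0,0],[140,3.9,0.65,0,0,0,0],[140,4.2,0.7,0,0,0,0],[140,4.2,0.7,0,0,0,0]]'
python3 - <<'E'
from h import *
for n in('top','scene'):
  grab_frame(n)
  for r in search_frame('bottle',n): print(n,np.round(r['xyz'],3),r['confidence'])
E
python3 -m handwheel '[[140,-0.8,-0.2,0,0,0,0],[140,-2,-0.6,0,0,0,0],[140,-4,-1.5,0,0,0,0],[140,-6,-2,0,0,0,0],[140,-7,-2,2,0,0,0],[140,-8,-2,6,0,0,0],[140,-8,-2,10,0,0,0],[140,-8,-2,15,0,0,0],[140,-8,-2,20,0,0,0],[140,-8,-2,22,0,0,0],[140,-8,-2,22,0,0,0]]'
python3 - <<'E'
from h import *
for n in('top','scene'):
  grab_frame(n)
  for r in search_frame('bottle',n): print(n,np.round(r['xyz'],3),r['confidence'])
b=grab_frame('top')[150:260,210:330];a=grab_frame('scene')[170:290,330:450]
cv2.imwrite('pics/f.png',np.hstack([cv2.resize(b,(400,367),interpolation=2),cv2.resize(a,(367,367),interpolation=2)])[:,:,::-1])
E
```

```text
clock: 7.1
position: [0.537, 0.2509, 0.0464]
eef_rot: [-0.165, 0.95, 0.048, 0.261]
ft_force: [-0.1, -0.2, 0.0]
grip_width: 0.449
gripper_force: 0.2
top [0.57  0.258 0.113] 0.9
top [0.351 0.095 0.158] 0.86
top [0.598 0.129 0.09 ] 0.77
scene [0.6   0.265 0.108] 0.64
scene [0.38  0.11  0.137] 0.63
scene [0.619 0.131 0.079] 0.57
clock: 8.4
position: [0.457, 0.2311, 0.2698]
eef_rot: [-0.165, 0.949, 0.049, 0.264]
ft_force: [-0.6, 0.2, 0.4]
grip_width: 0.449
gripper_force: 0.0
top [0.594 0.131 0.088] 0.67
top [0.349 0.105 0.16 ] 0.66
top [0.568 0.257 0.113] 0.62
scene [0.6   0.263 0.109] 0.97
scene [0.375 0.112 0.141] 0.89
scene [0.615 0.132 0.077] 0.61
```

View pics/f.png

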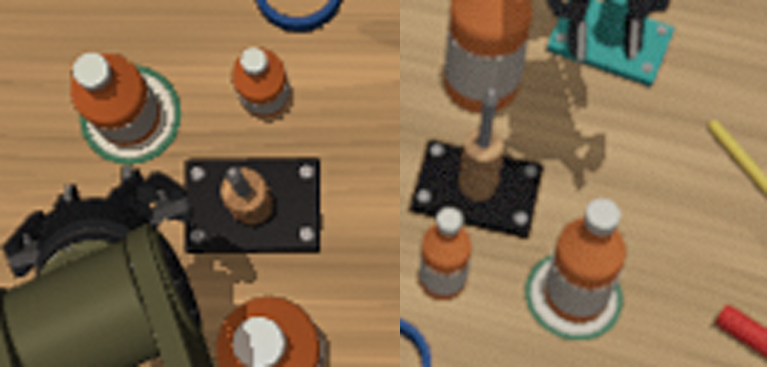

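The bottle is standing upright inside the mark: base at (130,115) on the left, and at (575,290) on the right, inside the green ring. Next is the bar.

```bash
python3 - <<'E'
from h import *
go([.426,-.185,.21],Rt(28,-10))
E
```

```text
rows: shift cm [ -3.03 -41.58  -5.49] turn [-0.064  0.325 -3.727]
```

```bash
python3 -m handwheel '[[0,-0.5,-3,3,0,0,-0.3],[0,-1,-7,4,0,0,-0.7],[0,-1,-12,4,0,0,-1.2],[0,-1.5,-17,4,0,0.1,-1.7],[0,-2,-22,4,0,0.1,-2.2],[0,-2.4,-27,3,0,0.2,-2.7],[0,-3,-32,0,0,0.3,-3.2],[0,-3,-37,-3,0,0.3,-3.7],[0,-3,-41.6,-5.5,-0.06,0.33,-3.73],[0,-3,-41.6,-5.5,-0.06,0.33,-3.73],[0,-3,-41.6,-5.5,-0.06,0.33,-3.73],[0,-3,-41.6,-5.5,-0.06,0.33,-3.73]]'
python3 -m handwheel '[[0,0,0,0,0,0,0],[0,0,0,0,0,0,0],[0,0,0,0,0,0,0]]'
python3 - <<'E'
from h import *
o=get_obs();im=grab_frame('wrist');np.savez('w1.npz',im=im,p=o['position'],q=o['eef_rot']);print(o['position'],o['joint_positions'])
cv2.imwrite('pics/w1.png',im[:,:,::-1])
for n in('hub','bar','rest'):
  for r in search_frame(n,'wrist'): print(n,np.round(r['xyz'],4),r['confidence'])
E
```

```text
clock: 9.9
position: [0.4264, -0.185, 0.2107]
eef_rot: [0.085, 0.967, -0.021, 0.241]
ft_force: [0.4, 0.5, 0.1]
grip_width: 0.998
gripper_force: 0.0
clock: 10.2
position: [0.4269, -0.1845, 0.2118]
eef_rot: [0.084, 0.966, -0.021, 0.242]
ft_force: [0.0, 0.7, -0.1]
grip_width: 1.001
gripper_force: 0.0
[ 0.42693298 -0.18447817  0.21180902] [-0.57443984 -0.04018726  2.08177335  0.30330211  0.66504867 -2.16964659]
hub [ 0.4909 -0.2003  0.0582] 0.91
bar [ 0.4868 -0.1964  0.0566] 0.91
rest [ 0.4654 -0.2028  0.0283] 0.79
rest [ 0.493  -0.2008  0.0565] 0.72
```

View pics/w1.png

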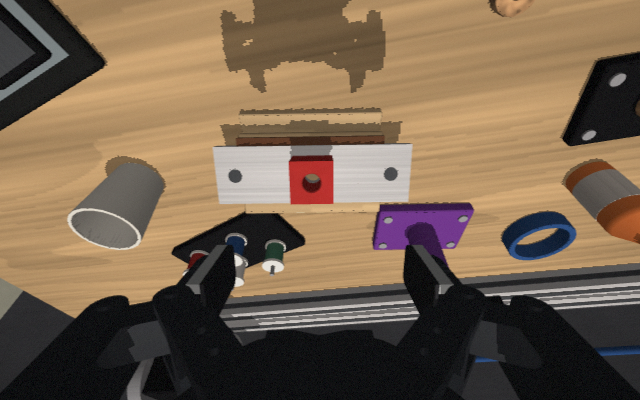

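The wrist view shows the bar at (214–413, 143–204), lengthwise across the image. The red hub is at (312,180) with its hole at (313,182), between the open fingers. I'll fit the bar's pose from its corners.

```bash
cat > fit.py <<'E'
from h import *
def fit(im,p,q,box=(195,130,430,225)):
    c=get_calibration('wrist');K=np.array(c['intrinsics']);M=np.array(c['mount'])
    x0,y0,x1,y1=box;s=im[y0:y1,x0:x1].astype(int)
    m=((s.min(2)>125)&(s.max(2)-s.min(2)<30)).astype(np.uint8)
    cs=[k for k in cv2.findContours(m,0,1)[0] if cv2.contourArea(k)>600];h=cv2.convexHull(np.vstack(cs))
    for e in np.arange(2,15,.5):
        a=cv2.approxPolyDP(h,e,True)
        if len(a)==4: break
    a=a.reshape(-1,2)+[x0,y0];a=a[np.lexsort((a[:,0],a[:,1]>a[:,1].mean()))].astype(np.float32)
    # side lines fitted to hull edges
    obj=np.float32([[-.03,-.1,.012],[-.03,.1,.012],[.03,-.1,.012],[.03,.1,.012]])
    ok,rv,tv=cv2.solvePnP(obj,a,K,None,flags=cv2.SOLVEPNP_ITERATIVE)
    pr=cv2.projectPoints(obj,rv,tv,K,None)[0].reshape(-1,2);print('corners',a.tolist(),'err',np.abs(pr-a).max())
    T=np.eye(4);T[:3,:3]=R.from_quat(q).as_matrix();T[:3,3]=p
    B=np.eye(4);B[:3,:3]=cv2.Rodrigues(rv)[0];B[:3,3]=tv.ravel()
    hp=cv2.projectPoints(np.float32([[0,0,.048],[-.02,-.02,.048],[.02,.02,.048]]),rv,tv,K,None)[0].reshape(-1,2);print('hub top pred',hp)
    return T@M@B
E
python3 - <<'E'
from fit import *
d=np.load('w1.npz');W=fit(d['im'],d['p'],d['q'])
im=d['im'];red=((im[:,:,0]>150)&(im[:,:,1]<70)).astype(np.uint8);print('bright red',cv2.boundingRect(red[130:220,250:380]))
print('origin',W[:3,3],'z',W[:3,2],'y',W[:3,1],'lean',np.degrees(np.arccos(W[2,2])),'yaw',np.degrees(np.arctan2(-W[0,1],W[1,1])))
h=W[:3,3]+.046*W[:3,2];print('tcp target',h)
E
```

```text
corners [[213.0, 147.0], [411.0, 144.0], [219.0, 201.0], [406.0, 201.0]] err 0.85339355
hub top pred [[308.2571  183.28293]
 [285.49402 161.9539 ]
 [330.11032 203.75937]]
bright red (39, 31, 44, 43)
origin [ 0.50093957 -0.20501151  0.04164923] z [-0.44133816  0.03591697  0.89662177] y [0.14088678 0.98957991 0.02970706] lean 26.282492808381107 yaw -8.102763856648913
tcp target [ 0.48063801 -0.20335933  0.08289383]
```

```bash
cat > fit2.py <<'E'
from h import *
from scipy.optimize import least_squares
OBJ=np.float32([[-.03,-.1,.012],[-.03,.1,.012],[.03,-.1,.012],[.03,.1,.012],[-.02,-.02,.048],[-.02,.02,.048],[.02,-.02,.048],[.02,.02,.048]])
def fit2(px,p,q,x0=(.497,-.2,.042,-9)):
    px=np.array(px,float);ok=~np.isnan(px)
    c=get_calibration('wrist');K=np.array(c['intrinsics']);M=np.array(c['mount']);T=np.eye(4);T[:3,:3]=R.from_quat(q).as_matrix();T[:3,3]=p
    C=np.linalg.inv(T@M)
    def f(v):
        X=R.from_euler('zy',[v[3],-28],degrees=True).apply(OBJ)+v[:3];P=(X@C[:3,:3].T+C[:3,3])@K.T;return ((P[:,:2]/P[:,2:]-px))[ok]
    s=least_squares(f,x0,x_scale=[.01,.01,.01,3],loss='soft_l1');print('res',s.fun.round(1));return s.x
E
python3 - <<'E'
from fit2 import *
d=np.load('w1.npz');im=d['im'];n=np.nan
for r in (150,160,200): # bar edges along rows
    s=im[r].astype(int);w=np.nonzero((s.min(1)>120)&(s.max(1)-s.min(1)<25))[0];w=w[(w>195)&(w<430)];print(r,w.min(),w.max())
for r in(180,190,200):
    s=im[r].astype(int);w=np.nonzero((s[:,0]>120)&(s[:,1]<90))[0];w=w[(w>250)&(w<380)];print('red',r,w.min(),w.max(),s[w[len(w)//4]])
for cc in(298,325): print('red col',[tuple(im[r,cc]) for r in range(152,164)])
print(fit2([[213.5,146.5],[411.5,143.5],[219.5,203.5],[412.5,203.5],[n,n],[n,n],[290,204],[333.5,204]],d['p'],d['q']))
E
```

```text
150 214 411
160 215 410
200 220 407
red 180 290 332 [179  48  44]
red 190 290 332 [181  49  45]
red 200 291 332 [182  49  46]
red col [(np.uint8(130), np.uint8(126), np.uint8(124)), (np.uint8(130), np.uint8(127), np.uint8(124)), (np.uint8(130), np.uint8(126), np.uint8(124)), (np.uint8(114), np.uint8(99), np.uint8(97)), (np.uint8(72), np.uint8(29), np.uint8(29)), (np.uint8(70), np.uint8(17), np.uint8(14)), (np.uint8(71), np.uint8(22), np.uint8(19)), (np.uint8(70), np.uint8(18), np.uint8(20)), (np.uint8(73), np.uint8(23), np.uint8(20)), (np.uint8(146), np.uint8(37), np.uint8(34)), (np.uint8(177), np.uint8(49), np.uint8(46)), (np.uint8(181), np.uint8(51), np.uint8(46))]
red col [(np.uint8(131), np.uint8(127), np.uint8(125)), (np.uint8(128), np.uint8(125), np.uint8(123)), (np.uint8(128), np.uint8(125), np.uint8(122)), (np.uint8(85), np.uint8(52), np.uint8(51)), (np.uint8(69), np.uint8(16), np.uint8(12)), (np.uint8(70), np.uint8(13), np.uint8(13)), (np.uint8(71), np.uint8(20), np.uint8(17)), (np.uint8(71), np.uint8(19), np.uint8(19)), (np.uint8(70), np.uint8(17), np.uint8(14)), (np.uint8(176), np.uint8(47), np.uint8(43)), (np.uint8(182), np.uint8(51), np.uint8(47)), (np.uint8(182), np.uint8(50), np.uint8(46))]
res [ 0.4  0.1  5.  -0.4  1.7 -0.5 -0.3 -0.4 -1.8  0.6 -1.7  0.6]
[ 0.49732116 -0.2014033   0.04822682 -7.36437945]
```

```bash
python3 - <<'E'
from fit2 import *
d=np.load('w1.npz')
v=fit2([[213.5,147],[411.5,144],[219.5,203.5],[406.5,203.5],[289.5,161],[333,160.5],[290.5,204],[333,204]],d['p'],d['q']);print(v)
B=R.from_euler('zy',[v[3],-28],degrees=True);z=B.apply([0,0,1])
go(v[:3]+.10*z,Rt(28,v[3]));go(v[:3]+.046*z,Rt(28,v[3]));print(z)
E
```

```text
res [ 2.6 -0.2  3.5  0.   3.6 -1.1  4.2 -0.6 -2.8  0.6 -1.7  0.6 -1.4  0.
 -1.2  0.1]
[ 0.50077648 -0.201675    0.04417187 -7.52169784]
rows: shift cm [ 2.7  -1.68 -7.91] turn [-0.002  0.015  0.309]
rows: shift cm [  5.24  -1.68 -12.67] turn [-0.002  0.015  0.309]
[-4.69471563e-01 -3.46944695e-18  8.82947593e-01]
```

```bash
sed -i "s/'zy'/'ZY'/" fit2.py; python3 - <<'E'
from fit2 import *
d=np.load('w1.npz')
v=fit2([[213.5,147],[411.5,144],[219.5,203.5],[406.5,203.5],[289.5,161],[333,160.5],[290.5,204],[333,204]],d['p'],d['q']);print(v)
z=R.from_euler('ZY',[v[3],-28],degrees=True).apply([0,0,1]);print(z)
go(v[:3]+.10*z,Rt(28,v[3]));go(v[:3]+.046*z,Rt(28,v[3]))
E
```

```text
res [-0.3 -0.3 -0.1  0.8  0.1 -0.2  0.3 -1.7 -0.7  0.5  0.4  0.6  0.  -0.
  0.2 -0.4]
[ 0.50188031 -0.20387769  0.04263688 -9.3258819 ]
[-0.46326638  0.07607767  0.88294759]
rows: shift cm [ 2.88 -1.14 -8.06] turn [-0.002  0.015  0.084]
rows: shift cm [  5.38  -1.55 -12.83] turn [-0.002  0.015  0.084]
```

```bash
python3 -m handwheel '[[0,1.5,-0.6,-4,0,0,0.08],[0,2.9,-1.1,-8,0,0,0.08],[0,3.7,-1.3,-9.6,0,0,0.08],[0,4.5,-1.4,-11.2,0,0,0.08],[0,5.4,-1.55,-12.8,0,0,0.08],[0,5.4,-1.55,-12.8,0,0,0.08],[0,5.4,-1.55,-12.8,0,0,0.08]]' 70
python3 -m handwheel '[[255,0,0,0,0,0,0],[255,0,0,0,0,0,0],[255,0,0,0,0,0,0],[255,0,0,0,0,0,0],[255,0,0,0,0,0,0],[255,0,0,0,0,0,0],[255,0,0,0,0,0,0],[255,0,0,0,0,0,0]]' 70
python3 - <<'E'
from h import *
go([.5019-.0463*.46,-.2039+.046*.076,.0426+.046*.883],Rt(28,-9.33)); print(get_obs()['joint_positions'])
E
```

```text
clock: 11.1
position: [0.4806, -0.2004, 0.0835]
eef_rot: [0.079, 0.967, -0.019, 0.242]
ft_force: [-0.0, -0.2, 0.2]
grip_width: 0.997
gripper_force: 0.0
clock: 11.9
position: [0.4806, -0.2007, 0.0842]
eef_rot: [0.079, 0.967, -0.02, 0.242]
ft_force: [-9.3, 1.8, 12.1]
grip_width: 0.459
gripper_force: 69.5
rows: shift cm [-0.    0.03 -0.1 ] turn [0.001 0.019 0.004]
[-0.539542    0.31770241  2.04132671  0.50943528  0.36373965 -2.38696241]
```

```bash
python3 -m handwheel '[[255,-0.5,0.1,0.9,0,0,0],[255,-1.2,0.2,2.2,0,0,0],[255,-2.1,0.3,4,0,0,0],[255,-2.5,0.3,7,0,0,0],[255,-2.5,0.3,10.5,0,0,0],[255,-2.5,0.3,14,0,0,0],[255,-2.5,0.3,16,0,0,0],[255,-2.5,0.3,16,0,0,0]]'
python3 - <<'E'
from h import *
go([.56,.09,.245],Rt(0,1.8)); print(get_obs()['joint_positions'])
E
```

```text
clock: 12.7
position: [0.4559, -0.1978, 0.2458]
eef_rot: [0.079, 0.966, -0.02, 0.244]
ft_force: [0.5, -0.3, -5.9]
grip_width: 0.461
gripper_force: 73.3
rows: shift cm [10.41 28.78 -0.08] turn [0.241 3.534 1.368]
[-0.56522309 -0.01025568  1.96622812  0.27565716  0.74440355 -2.13399141]
```

```bash
python3 -m handwheel '[[255,1,2,0.5,0.05,0.7,0.2],[255,2,5,0.5,0.1,1.4,0.5],[255,3,8,0.5,0.15,2.1,0.8],[255,4,12,0.5,0.2,2.8,1.1],[255,6,16,0.5,0.24,3.534,1.368],[255,8,20,0.3,0.24,3.534,1.368],[255,9,24,0.2,0.24,3.534,1.368],[255,10,27,0,0.24,3.534,1.368],[255,10.4,28.8,0,0.24,3.534,1.368],[255,10.4,28.8,0,0.24,3.534,1.368],[255,10.4,28.8,0,0.24,3.534,1.368],[255,10.4,28.8,0,0.24,3.534,1.368]]'
python3 - <<'E'
from h import *
o=get_obs();im=grab_frame('wrist');np.savez('w2.npz',im=im,p=o['position'],q=o['eef_rot']);print(o['position'],R.from_quat(o['eef_rot']).as_matrix().round(3))
cv2.imwrite('pics/w2.png',im[:,:,::-1])
for n in('rod_tip','hub','bar'):
  for r in search_frame(n,'wrist'): print(n,np.round(r['xyz'],4),r['confidence'])
E
```

```text
clock: 13.9
position: [0.5594, 0.0896, 0.2425]
eef_rot: [-0.015, 1.0, 0.001, -0.002]
ft_force: [0.1, -0.8, -5.5]
grip_width: 0.454
gripper_force: 72.9
[0.55937792 0.08961464 0.24249631] [[-1.    -0.03  -0.005]
 [-0.03   1.     0.001]
 [ 0.005  0.001 -1.   ]]
rod_tip [0.5463 0.2531 0.0026] 0.67
rod_tip [ 0.6571 -0.0713  0.1288] 0.61
rod_tip [0.4887 0.1333 0.0176] 0.57
hub [0.5496 0.0914 0.2099] 0.6
bar [0.5515 0.0917 0.2121] 0.86
```

View pics/w2.png

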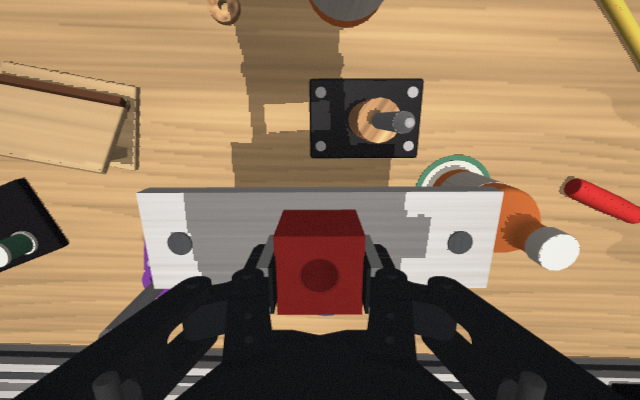

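The wrist view shows the bar held level with the hub top at (276–363, 236–314) and its hole at (319,275). The black press's rod tip is at about (405,122), clear of the bar. One enlarged crop will give exact pixels.

```bash
python3 - <<'E'
from h import *
im=np.load('w2.npz')['im']
f=lambda a,b,c,d,s,g:np.clip(cv2.resize(im[b:d,a:c],None,fx=s,fy=s,interpolation=cv2.INTER_CUBIC).astype(float)*g,0,255)
A=f(380,100,430,150,8,1);B=f(265,225,375,325,3.636,2);h=400
B=cv2.resize(B,(400,364));B=np.pad(B,((0,36),(0,0),(0,0)))
cv2.imwrite('pics/g.png',np.hstack([A,B])[:,:,::-1])
g=im.astype(int)
for r in(200,205,215,270,280): 
    w=np.nonzero((g[r].min(1)>140)&(np.ptp(g[r],axis=1)<20))[0];w=w[(w>125)&(w<520)];print(r,w.min(),w.max())
for c in(150,160,475,485):
    w=g[180:300,c].min(1);print(c,[180+i+1 for i in np.nonzero(np.abs(np.diff(w))>18)[0]])
for r in(250,290):
    s=g[r];w=np.nonzero((s[:,0]>1.7*s[:,1])&(s[:,0]>50))[0];w=w[(w>240)&(w<400)];print('hub',r,w.min(),w.max())
for c in(290,350): print('hubcol',c,[180+i+1 for i in np.nonzero(np.abs(np.diff(g[180:330,c,0]))>12)[0]])
E
```

```text
200 138 500
205 139 499
215 141 498
270 151 488
280 153 486
150 [np.int64(193), np.int64(267), np.int64(270), np.int64(271), np.int64(273), np.int64(277)]
160 [np.int64(193), np.int64(288), np.int64(289), np.int64(296)]
475 [np.int64(191), np.int64(192), np.int64(288), np.int64(294), np.int64(295)]
485 [np.int64(184), np.int64(186), np.int64(191), np.int64(192), np.int64(288)]
hub 250 274 364
hub 290 277 362
hubcol 290 [np.int64(187), np.int64(192), np.int64(193), np.int64(209), np.int64(210), np.int64(236), np.int64(237), np.int64(314), np.int64(315), np.int64(329)]
hubcol 350 [np.int64(187), np.int64(192), np.int64(209), np.int64(210), np.int64(236), np.int64(237), np.int64(314), np.int64(315), np.int64(329)][ WARN:0@0.249] global loadsave.cpp:1063 imwrite_ Unsupported depth image for selected encoder is fallbacked to CV_8U.
```

View pics/g.png

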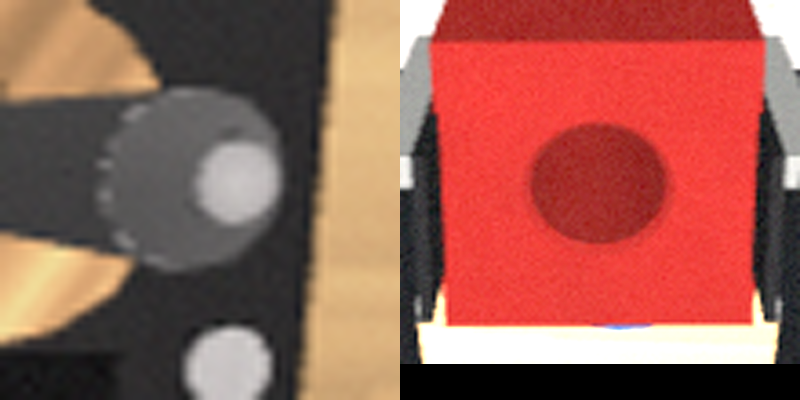

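```bash
python3 - <<'E'
from fit2 import *
d=np.load('w2.npz');c=get_calibration('wrist');K=np.array(c['intrinsics']);M=np.array(c['mount'])
px=np.float32([[136.5,192.5],[501.9,191.7],[154,288],[486,288],[273.4,236.2],[365,235.8],[277.8,314],[361.4,313.8],[319.1,274.9]])
obj=np.vstack([OBJ,[[0,0,.048]]]).astype(np.float32)
ok,rv,tv=cv2.solvePnP(obj,px,K,None);print('err',(cv2.projectPoints(obj,rv,tv,K,None)[0].reshape(-1,2)-px).round(1).tolist())
T=np.eye(4);T[:3,:3]=R.from_quat(d['q']).as_matrix();T[:3,3]=d['p'];C=T@M
B=np.eye(4);B[:3,:3]=cv2.Rodrigues(rv)[0];B[:3,3]=tv.ravel();W=C@B
print('bar origin',W[:3,3],'z',W[:3,2],'y',W[:3,1],'in tool',(np.linalg.inv(T)@W)[:3,3])
def wray(u,v,z):
    q=C[:3,:3]@np.linalg.inv(K)@[u,v,1];return C[:3,3]+q*(z-C[2,3])/q[2]
rod=wray(409.2,122.1,.186);print('rod',rod)
hole=W[:3,3];print('shift bar->rod cm',(rod-hole)[:2]*100)
# foot yaw from foot corners (z=.016) in wrist picture
f=[wray(u,v,.016) for u,v in((310,79),(423,79.5),(418,157),(310,157))];print('foot y dir',f[1]-f[0],f[2]-f[3],'centre',np.mean(f,0))
E
```

```text
err [[0.20000000298023224, 0.10000000149011612], [0.5, -0.0], [0.30000001192092896, 0.4000000059604645], [-0.800000011920929, -0.10000000149011612], [-0.20000000298023224, -0.6000000238418579], [0.20000000298023224, -0.4000000059604645], [-0.6000000238418579, -0.30000001192092896], [0.30000001192092896, -0.20000000298023224], [0.20000000298023224, 1.2999999523162842]]
bar origin [0.55837245 0.09046058 0.19709826] z [-6.74099415e-04 -3.91340436e-03  9.99992115e-01] y [-0.03309167  0.99944475  0.00388896] in tool [0.000764  0.0008158 0.0454033]
rod [0.49021419 0.14141654 0.186     ]
shift bar->rod cm [-6.81582591  5.09559545]
foot y dir [-0.00332936  0.12672791  0.        ] [-0.00389017  0.13012782  0.        ] centre [0.49054996 0.14229128 0.016     ]
```

```bash
python3 -m handwheel '[[255,-2,1.5,0.3,0,0,0],[255,-4,3,0.3,0,0,0],[255,-6,4.5,0.3,0,0,0],[255,-6.8,5.1,0.3,0,0,0],[255,-6.8,5.1,0.3,0,0,0],[255,-6.8,5.1,0.3,0,0,0],[255,-6.8,5.1,0.3,0,0,0],[255,-6.8,5.1,0.3,0,0,0]]'
python3 - <<'E'
from h import *
go([.5594-.0682,.0896+.0510,.2425],Rt(0,1.8)); print(get_obs()['position'])
E
```

```text
clock: 14.9
position: [0.4922, 0.1409, 0.2462]
eef_rot: [-0.015, 1.0, 0.001, -0.002]
ft_force: [-0.4, -1.2, -5.3]
grip_width: 0.456
gripper_force: 72.9
rows: shift cm [-0.1  -0.03 -0.37] turn [-0.009 -0.026  0.01 ]
[0.49216284 0.14094521 0.246196  ]
```

```bash
python3 -m handwheel '[[255,-0.08,-0.03,0,0,0,0],[255,-0.08,-0.03,-0.5,0,0,0],[255,-0.08,-0.03,-1,0,0,0],[255,-0.08,-0.03,-1.4,0,0,0],[255,-0.08,-0.03,-1.8,0,0,0],[255,-0.08,-0.03,-2.2,0,0,0],[255,-0.08,-0.03,-2.5,0,0,0],[255,-0.08,-0.03,-2.5,0,0,0],[255,-0.08,-0.03,-2.5,0,0,0]]'
```

```text
clock: 15.8
position: [0.4909, 0.1411, 0.2214]
eef_rot: [-0.015, 1.0, 0.001, -0.002]
ft_force: [0.5, 0.4, -5.1]
grip_width: 0.46
gripper_force: 72.9
```

```bash
python3 - <<'E'
from h import *
o=get_obs();print(o['position'],o['ft_force'],o['torque'])
im=grab_frame('wrist');c=get_calibration('wrist')
b=grab_frame('top')[150:260,210:330];a=grab_frame('scene')[150:270,310:430]
w=cv2.resize(im[150:340,200:440],(400,317))
L=np.hstack([cv2.resize(b,(266,245),interpolation=2),cv2.resize(a,(245,245),interpolation=2),cv2.resize(w,(280,222))[:222] if 0 else np.pad(cv2.resize(w,(280,222)),((0,23),(0,0),(0,0)))])
cv2.imwrite('pics/i.png',L[:,:,::-1])
E
```

```text
[0.4909489  0.14112892 0.22143461] [ 0.48104884  0.42740875 -5.09111047] [ 0.00564572 -0.00689531  0.03415071]
```

View pics/i.png

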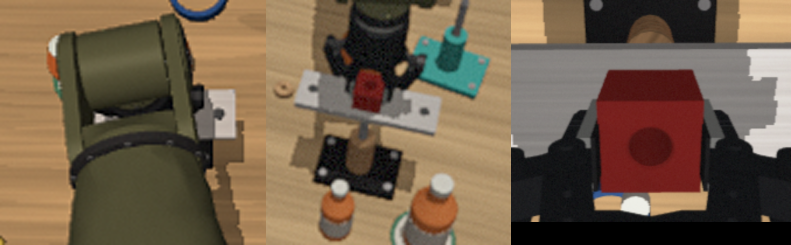

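The scene crop shows the bar level over the rod, which enters its underside at (365,128). The force reading shows only the bar's weight, so I'll keep lowering.

```bash
python3 -m handwheel '[[255,0,0,-0.4,0,0,0],[255,0,0,-0.8,0,0,0],[255,0,0,-1.2,0,0,0],[255,0,0,-1.6,0,0,0],[255,0,0,-2,0,0,0],[255,0,0,-2.3,0,0,0],[255,0,0,-2.6,0,0,0],[255,0,0,-2.6,0,0,0]]'
```

```text
clock: 16.75
position: [0.4908, 0.1411, 0.1949]
eef_rot: [-0.015, 1.0, 0.001, -0.002]
ft_force: [0.5, -0.1, -4.9]
grip_width: 0.458
gripper_force: 72.9
```

```bash
python3 -m handwheel '[[255,0,0,-0.5,0,0,0],[255,0,0,-1,0,0,0],[255,0,0,-1.5,0,0,0],[255,0,0,-2,0,0,0],[255,0,0,-2.5,0,0,0],[255,0,0,-3,0,0,0],[255,0,0,-3.4,0,0,0],[255,0,0,-3.8,0,0,0],[255,0,0,-4.1,0,0,0],[255,0,0,-4.4,0,0,0],[255,0,0,-4.6,0,0,0],[255,0,0,-4.6,0,0,0]]'
python3 -m handwheel '[[255,0,0,-0.1,0,0,0],[255,0,0,-0.2,0,0,0],[255,0,0,-0.3,0,0,0],[255,0,0,-0.4,0,0,0],[255,0,0,-0.4,0,0,0],[255,0,0,-0.4,0,0,0]]'
```

```text
clock: 17.95
position: [0.4908, 0.1411, 0.1491]
eef_rot: [-0.015, 1.0, 0.001, -0.002]
ft_force: [0.2, 0.5, -5.2]
grip_width: 0.453
gripper_force: 72.9
clock: 18.55
position: [0.4909, 0.1411, 0.1454]
eef_rot: [-0.015, 1.0, 0.001, -0.002]
ft_force: [-0.1, -0.1, -6.2]
grip_width: 0.455
gripper_force: 72.9
```

```bash
python3 -m handwheel '[[255,0,0,-0.1,0,0,0],[255,0,0,-0.2,0,0,0],[255,0,0,-0.2,0,0,0]]'; python3 -m handwheel '[[255,0,0,-0.1,0,0,0],[255,0,0,-0.2,0,0,0],[255,0,0,-0.2,0,0,0]]'
```

```text
clock: 18.85
position: [0.4908, 0.1411, 0.1432]
eef_rot: [-0.015, 1.0, 0.001, -0.002]
ft_force: [1.1, 0.4, -5.4]
grip_width: 0.455
gripper_force: 72.9
clock: 19.15
position: [0.4908, 0.1411, 0.1412]
eef_rot: [-0.015, 1.0, 0.001, -0.002]
ft_force: [-0.3, -0.2, -5.1]
grip_width: 0.455
gripper_force: 72.9
```

```bash
python3 -m handwheel '[[255,0,0,-0.1,0,0,0],[255,0,0,-0.1,0,0,0]]'; python3 -m handwheel '[[255,0,0,-0.1,0,0,0],[255,0,0,-0.1,0,0,0]]'
```

```text
clock: 19.35
position: [0.491, 0.1411, 0.1404]
eef_rot: [-0.015, 1.0, 0.001, -0.002]
ft_force: [-0.3, 0.1, -5.5]
grip_width: 0.458
gripper_force: 73.2
clock: 19.55
position: [0.491, 0.1411, 0.1402]
eef_rot: [-0.015, 1.0, 0.001, -0.001]
ft_force: [-5.2, -0.6, 7.7]
grip_width: 0.455
gripper_force: 74.5
```

```bash
python3 -m handwheel '[[230,0,0,0,0,0,0],[120,0,0,0,0,0,0],[60,0,0,0,0,0,0],[0,0,0,0,0,0,0],[0,0,0,0,0,0,0],[0,0,0,0,0,0,0]]' 20
python3 -m handwheel '[[0,0,0,1,0,0,0],[0,0,0,3,0,0,0],[0,0,0,6,0,0,0],[0,0,0,10,0,0,0],[0,0,0,14,0,0,0],[0,-3,-2,17,0,0,0],[0,-7,-4,18,0,0,0],[0,-11,-8,18,0,0,0],[0,-14,-12,18,0,0,0],[0,-15,-16,18,0,0,0],[0,-15,-18,18,0,0,0],[0,-15,-18,18,0,0,0]]'
python3 - <<'E'
from h import *
for n in('scene','top'):
  grab_frame(n)
  for k in('bar','bottle','hub'):
    for r in search_frame(k,n): print(n,k,np.round(r['xyz'],3),r['confidence'])
b=grab_frame('top')[140:260,220:340];a=grab_frame('scene')[150:270,310:430]
cv2.imwrite('pics/j.png',np.hstack([cv2.resize(b,(400,400),interpolation=2),cv2.resize(a,(400,400),interpolation=2)])[:,:,::-1])
E
```

```text
clock: 20.15
position: [0.491, 0.1411, 0.1393]
eef_rot: [-0.015, 1.0, 0.001, -0.002]
ft_force: [0.0, -0.0, -0.1]
grip_width: 1.002
gripper_force: 0.0
clock: 21.35
position: [0.3404, -0.0406, 0.3203]
eef_rot: [-0.014, 1.0, 0.0, -0.001]
ft_force: [-0.0, 1.3, -0.7]
grip_width: 1.0
gripper_force: 0.0
scene bar [0.497 0.145 0.113] 0.8
scene bottle [0.374 0.11  0.14 ] 0.86
scene bottle [0.602 0.264 0.111] 0.66
scene hub [0.495 0.142 0.11 ] 0.68
top bar [0.489 0.137 0.112] 0.63
top bottle [0.347 0.104 0.159] 0.97
top bottle [0.595 0.127 0.088] 0.86
top bottle [0.57  0.257 0.111] 0.82
top hub [0.488 0.136 0.111] 0.91
```

```bash
python3 -c "
from cell import *
print(job_done())"
```

```text
the job is handed in; nothing more can be done
None
```

I handed the job in with the bottle upright inside the mark and the bar lowered over the press rod onto the cork, in line with the foot and released. After the release I checked this only with the position networks, since my ten picture views were used up. No verdict came back.

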